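# Lock the bayonet cap of the air filter

### The job

Close the air filter: take the loose bayonet cap by its grip bar, find the slots in the top of the filter housing by feel, push the cap in against the spring and twist it a quarter turn clockwise (seen from above) so that it locks, then let the spring lift it into the lock notches and let go. Never force it: a light press finds the slots, a firm push overcomes the spring, and no more; do not wrench it against its stop. Leave everything else on the bench where it lies.

Things in the scene. Friction and masses are not known exactly. Their poses are not given: they have to be found in the camera images.
- filter_cap: Loose bayonet cap, 120 to 200 g, upright on its spigot, 65 mm tall; usable either way round (half turn). Origin: centre of the spigot's underside, z up. Spigot 42 mm in diameter with a 3 mm chamfer at its foot, z=0 to 30; flange 68 mm in diameter, z=30 to 36; grip bar z=36 to 65.
- cap_bar (a point): Centre of the cap's grip bar, 50 mm above the cap's origin. The bar is 56 mm long along the cap's x, 14 mm thick along y, 29 mm high.
- cap_lugs (a point): Point on the cap's axis level with its two lugs, 10 mm above the cap's origin. The lugs stand opposite each other along the cap's x (in line with the bar), 9 mm wide, reaching 29.7 mm from the axis, 8 mm high (z=6 to 14 in the cap).
- filter_housing: Filter housing, fixed to the bench: aluminium pot 74 mm in diameter, 80 mm tall, on a 100 mm foot; two brass hose nipples stick out along its +y and -y to 57 mm from the axis, 28 mm up. Origin: centre of its underside, z up. More than 60 N between cap and housing (all contacts with it, its spring and slot ring added up) damages it.
- housing_rim (a point): Centre of the housing's mouth, 80 mm above its origin, axes as the housing's. A brass slot ring, bore 47 mm, 9 mm thick, lies flush in it. Its two opposite slots for the lugs (12 mm wide at the bore, 3.5 degrees play each way) lie within 29 degrees either way of the housing's x axis: fixed, but not measured. Lugs resting on the ring beside the slots: cap origin 74 mm above the housing's.
- spring_top (a point): Top of the sprung plate at rest, on the axis 64 mm above the housing's origin. The spigot meets it there; it pushes back with 4 N plus 1.2 N per mm and stops hard 11 mm lower. With the cap origin 53 to 57 mm above the housing's the lugs are clear below the slot ring and the cap turns clockwise (from above) only.
- lock_level (a point): Where the cap's origin rests when locked: on the axis, 61 mm above the housing's origin. The lock notches, 4 mm deep in the slot ring's underside, take the lugs 84 to 96 degrees clockwise of the slots; a hard stop is at 96. Let up there, the spring (about 8 N) lifts the cap 4 mm into them and holds it.
- stir_stick: flat wooden stir stick, 12x130x8 mm, lying between the two work places; bystander, to be left alone; origin at the centre of its underside
- sand_block: sanding block, 58x105x34 mm; bystander, to be left alone; origin at the centre of its underside
- paint_tube: half-squeezed paint tube, 31x91x21 mm, lying on the near side; bystander, to be left alone; origin at the centre of its underside
- tub_white: white round tub with lid, 72 mm across, 68 mm tall; bystander, to be left alone; origin at the centre of its underside
- masking_tape: roll of masking tape lying flat, 98 mm across, 25 mm tall; bystander, to be left alone; origin at the centre of its underside
- spring_clamp: wooden spring clamp, 34x142x20 mm, lying at the left edge; bystander, to be left alone; origin at the centre of its underside

How it is judged:
On the way, in this order (a step that is already met when the one before it is completed fails the run):
1. the cap's lugs are in the slots of the housing (horizontal distance between filter_cap and housing_rim below 0.004 m and z of filter_cap in the frame of filter_housing below 0.07 m).
2. the cap is pushed in against the spring, lugs below the slot ring (horizontal distance between filter_cap and housing_rim below 0.004 m and z of filter_cap in the frame of filter_housing below 0.0575 m), for 0.1 s.
At the end, for the whole second after the job is handed in: The cap is locked: on the housing's axis within 4 mm, upright within 0.08 rad, its x axis turned at least 0.85 rad from the housing's x axis, its origin 58.5 to 63.2 mm above the housing's origin (lugs lifted into the lock notches and held there by the spring, at more than 3 N), at rest (horizontal distance between filter_cap and housing_rim below 0.004 m and z of filter_cap in the frame of filter_housing between 0.0585 and 0.0632 m and angle between the x axis of filter_cap and the x axis of filter_housing, either way round above 0.85 rad and angle between filter_cap's own z axis and vertical below 0.08 rad and linear speed of filter_cap below 0.01 m/s and contact force between filter_cap and filter_housing above 3 N); the robot touches nothing.
It fails at once if the cap is forced: more than 60 N between cap and housing (contact force between filter_cap and filter_housing above 60 N).
It fails at once if a bystander is moved more than 25 mm (distance of any of stir_stick, sand_block, paint_tube, tub_white, masking_tape, spring_clamp from where it was at the start of the episode above 0.025 m).
It also fails if it takes over 70 s, if anything falls off the work surface, if the arm or the gripper's body presses on something with over 40 N, if the wrist force passes 120 N, or if a joint passes its speed limit or range.

### The arm

A 6-joint arm with a two-finger parallel gripper is mounted at the origin on a cart in front of the work surface, level with it; the furniture and walls round the work are solid. World frame = base frame: x ahead of the robot, y to its left, z up, the work surface at z = 0. Lengths are in m, angles in rad, forces in N, time in s.
With the tool pointing down it reaches from about 0.4 to 0.825 m from the base axis. Payload 7 kg.
Tool frame: the origin (TCP) lies on the centre line of the jaws, within the pads' length; the fingertips stand tip_reach ahead of it and the grasp point (between the pads) is the TCP (tip_reach is the distance from the TCP to the fingertips, in m); z points along the fingers, y is the line along which they close (so a half turn about z gives the same grasp; the last joint's range is limited). The gripper opens to 88 mm and grips with 3 to 60 N. Pads are 19 mm wide; open, the fingers measure 130 mm over their backs; the gripper's body (78 mm by 193 mm) begins 47 mm behind the grasp point.
Start: joints at [-0.902, 0.359, 0.012, 0, -1.224, -0.288], TCP at [0.251, -0.627, 0.246] pointing down, gripper open.
Joint ranges: [-3.07, 3.07], [-1.43, 2.12], [-1.02, 1.25], [-3.03, 1.67], [-3.05, -0], [-3.03, 3.03]. Speed limits (rad/s): [2.39, 2.39, 3.01, 3.14, 3.14, 3.14].

### API

Orientations are given as [roll, pitch, yaw] about the fixed x, y, z axes, in that order (R = Rz(yaw) Ry(pitch) Rx(roll)).
In Python, from station import get_state, grab_frame, calibration, job_done, find_in, mark_of, tip_reach gives the robot as it stands.
- The arm moves only by the shell command python3 -m handwheel 'ROWS' [OPENING] [FORCE]. ROWS is JSON, a list of rows, each an object with "delta_pos": the shift along the world's x, y, z in units of 30 mm (1.0 is 30 mm), a list of three; "dr": the turn, a rotation vector about the world's x, y, z in degrees, a list of three. In form: [{"delta_pos": [tx, ty, tz], "dr": [rx, ry, rz]}, ...]. A call has 1 to 10 rows; each row shifts and turns the commanded pose from where the row before left it; what a row does not reach is not made up. A row lasts 1/10 s, in which the tool goes at most 50 mm and 8.59 degrees, less where a joint would pass 70% of its speed; a pose out of reach is approached as far as the arm can. A call is refused whole if a number of a shift passes 1 or a number of a turn 8.59, either way. A call with a gripper value outside its range is refused whole. OPENING is the closure, from -1 (fully open) to 1 (shut), set as the call begins (- or left out, the last holds). The fingers move at their own pace and stop on an object; FORCE is the grip in N (left out, the last holds). Time passes only in rows, so rows that do not move let the fingers close. It gives the time, the measured TCP pose, the force, the opening and the grip force at its end, in the units of the state.
- get_state(): the state, without advancing time (a new reading comes with each control period).
- grab_frame(name): name is "scene" or "top" or "wrist"; returns the picture (384x512x3 uint8, red, green, blue); there is no depth.
- calibration(name): a dict with "fx", "fy", "cx", "cy" (pixels), "extrinsics" (4x4, takes a point from world to camera coordinates). Camera axes: x right, y down, z forward; pixel columns grow to the right and rows downward; lengths in m; the calibration is good to about 2 mm. A picture is of the moment at which its call begins: read the wrist's pose just before it. calibration takes no time and is no camera call; for the wrist camera it gives the pose at the moment of the call.
- job_done(): hands the job in; it is judged then, once.
Trained networks look in the newest picture that a camera, given by its name, has taken for a name from the list of things; names that differ only in an ending like _2 or _b are one class to them, and where a whole thing is asked for, a point or a joint stands for the part that bears it (a point fixed in the world has none). Each returns a list of dicts, best first, with "conf" (0 to 1); they miss things now and then, are a little off and sometimes report something else, mostly with a low value. They report only what shows in the picture. A call takes as long as a camera call.
- find_in(camera, query): "location" ([column, row] in pixels, amid what is visible of it).
- mark_of(camera, query): "location" ([column, row] in pixels: a listed point, or the origin of a listed thing).
The state is a dict: "t": time; "q": joint angles; "qd": joint speeds; "joint_efforts": joint torques, N m; "eef_pos": TCP position; "ee_rot": TCP orientation; "force": force on the tool from outside, world axes, zero at the start; "moment": the same for the moment, N m; "width": finger opening in m; "gripper_force": force on a finger pad.
Only numpy, scipy, OpenCV 4.12 (cv2) and the standard library are available. Lean on these libraries where they do the work, as an engineer would, in place of code of your own. Each camera call takes 0.05 s, during which the arm holds its last target. There are 200 camera calls.

## Working session

There is one attempt and no reset: what is moved stays moved. The work goes in short steps, Python scripts to look and compute and a shell command to move; the robot and the scene stay as the last step left them, time stands still between calls to the robot, and variables do not carry over. Pictures are saved under pics/ and viewed, at most 10 in all, crops included, and the job is handed in when it is done.

```bash
mkdir -p pics; cat > h.py <<'E'
import numpy as np, cv2
from station import *
def ray(cal,p):
    E=np.array(cal["extrinsics"]);R=E[:3,:3];t=E[:3,3]
    d=R.T@np.array([(p[0]-cal["cx"])/cal["fx"],(p[1]-cal["cy"])/cal["fy"],1]);return -R.T@t,d/np.linalg.norm(d)
def tri(rs):
    A=sum(np.eye(3)-np.outer(d,d) for o,d in rs);b=sum((np.eye(3)-np.outer(d,d))@o for o,d in rs)
    x=np.linalg.solve(A,b);return x,[np.linalg.norm((np.eye(3)-np.outer(d,d))@(x-o)) for o,d in rs]
def atz(r,z): o,d=r;return o+d*(z-o[2])/d[2]
def proj(cal,X):
    E=np.array(cal["extrinsics"]);c=E[:3,:3]@X+E[:3,3];return c[0]/c[2]*cal["fx"]+cal["cx"],c[1]/c[2]*cal["fy"]+cal["cy"]
E
python3 - <<'E'
from h import *
s=get_state();print(s,tip_reach)
ims=[]
R={}
for c in("scene","top"):
    im=grab_frame(c);ims.append(im);cal=calibration(c)
    for q in("cap_bar","housing_rim","filter_cap","filter_housing","spring_top"):
        r=mark_of(c,q);print(c,q,[(np.round(k["location"],1).tolist(),round(k["conf"],2)) for k in r[:3]])
        if r:R.setdefault(q,[]).append(ray(cal,r[0]["location"]))
for q,v in R.items():
    if len(v)==2:print(q,tri(v))
cv2.imwrite("pics/a.png",cv2.resize(np.hstack(ims)[:,:,::-1],(800,300),interpolation=cv2.INTER_AREA))
cv2.imwrite("pics/top.png",ims[1][:,:,::-1])
E
```

```text
{'t': 0.0, 'q': array([-9.01922658e-01,  3.59401761e-01,  1.10434610e-02, -3.78774997e-04,
       -1.22409137e+00, -2.88113364e-01]), 'qd': array([-0.00013736,  0.00185108, -0.00152798,  0.00086149, -0.00313526,
       -0.00032647]), 'joint_efforts': array([ 3.79301548e-05, -5.82715273e+01,  2.93050021e+01,  6.99712828e+00,
        6.71576199e-03, -1.45477657e-04]), 'eef_pos': array([ 0.25066617, -0.62622663,  0.24460118]), 'ee_rot': array([ 3.13990627e+00, -1.28445870e-04, -2.76096124e+00]), 'force': array([ 0.16407301, -0.34571924, -1.09078088]), 'moment': array([ 0.04798668,  0.00235651, -0.03180505]), 'gripper_force': 0.0, 'width': 0.08723838583758027} 0.019
scene cap_bar [([209.1, 176.1], 0.96)]
scene housing_rim [([296.4, 234.6], 0.82)]
scene filter_cap [([215.6, 192.5], 0.55)]
scene filter_housing [([294.2, 256.1], 0.68), ([212.9, 190.2], 0.48)]
scene spring_top [([301.8, 233.2], 0.83)]
top cap_bar [([211.2, 169.8], 0.84), ([282.8, 245.2], 0.6), ([312.5, 214.0], 0.24)]
top housing_rim [([316.2, 213.0], 0.95), ([212.9, 167.8], 0.26)]
top filter_cap [([216.4, 170.1], 0.86)]
top filter_housing [([312.7, 214.3], 0.93)]
top spring_top [([316.1, 208.5], 0.66)]
cap_bar (array([ 0.62069621, -0.05442196,  0.05863672]), [np.float64(0.0009720162367187354), np.float64(0.0009720162367187242)])
housing_rim (array([ 0.51630393, -0.31634014,  0.07600907]), [np.float64(0.0010771130245353117), np.float64(0.001077113024535463)])
filter_cap (array([ 0.6324511 , -0.06274909,  0.00149327]), [np.float64(0.000860312105804974), np.float64(0.0008603121058050464)])
filter_housing (array([ 0.51880519, -0.31714115,  0.00978469]), [np.float64(0.0030395015167569155), np.float64(0.00303950151675691)])
spring_top (array([ 0.52985839, -0.32015753,  0.06834776]), [np.float64(0.001988483340884658), np.float64(0.0019884833408846357)])
```

View pics/a.png

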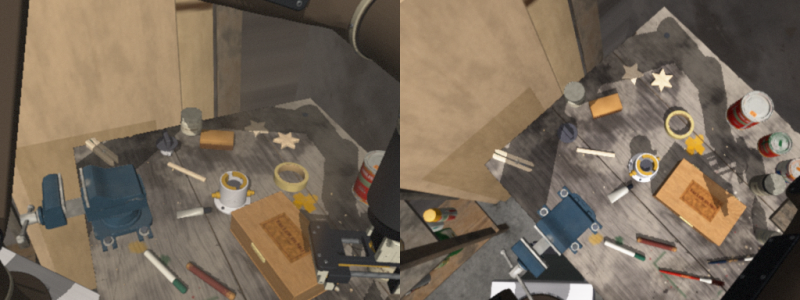

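The side view shows the cap (dark, about (167,142)) between the tub, the sanding block and the stir stick. The housing is the white pot with a brass ring at (233,185), and there is a wooden box to its right. I'll move over the housing first for a close look.

```bash
python3 -m handwheel '[{"delta_pos":[0.9,1,0.3],"dr":[0,0,0]},{"delta_pos":[0.9,1,0.3],"dr":[0,0,0]},{"delta_pos":[0.9,1,0.3],"dr":[0,0,0]},{"delta_pos":[0.9,1,0],"dr":[0,0,0]},{"delta_pos":[0.9,1,0],"dr":[0,0,0]},{"delta_pos":[0.9,1,0],"dr":[0,0,0]},{"delta_pos":[0.9,1,0],"dr":[0,0,0]},{"delta_pos":[0.9,1,0],"dr":[0,0,0]},{"delta_pos":[0.9,1,0],"dr":[0,0,0]},{"delta_pos":[0,0,0],"dr":[0,0,0]}]'
python3 - <<'E'
from h import *
s=get_state();print(s["eef_pos"],s["ee_rot"])
cal=calibration("wrist");im=grab_frame("wrist");cv2.imwrite("pics/w1.png",im[:,:,::-1])
print(np.round(cal["extrinsics"],3).tolist(),cal["fx"])
for q in("housing_rim","filter_housing","spring_top","cap_bar"):
    for k in mark_of("wrist",q)[:2]:
        print(q,np.round(k["location"],1),round(k["conf"],2),atz(ray(cal,k["location"]),{"housing_rim":.08,"filter_housing":0,"spring_top":.064,"cap_bar":.05}[q]))
E
```

```text
t: 1.6
eef_pos: [0.4966, -0.3536, 0.2726]
ee_rot: [-3.141, 0.001, -2.757]
force: [0.4, 0.1, -0.1]
width: 0.0877
gripper_force: 0.0
[ 0.4966027  -0.35363505  0.27258305] [-3.14143086e+00  8.77498093e-04 -2.75698276e+00]
[[-0.375, 0.927, -0.001, 0.514], [0.898, 0.363, 0.25, -0.356], [0.232, 0.093, -0.968, 0.333], [0.0, 0.0, 0.0, 1.0]] 326.42782955956096
housing_rim [278.7 210.7] 0.76 [ 0.52579172 -0.31523755  0.08      ]
filter_housing [276.5 192. ] 0.71 [ 0.52525013 -0.3127649   0.        ]
spring_top [277.8 206.3] 0.63 [ 0.52582093 -0.31515011  0.064     ]
```

View pics/w1.png

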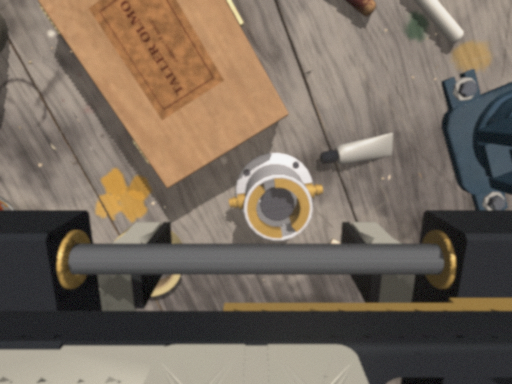

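The wrist view shows the housing mouth at about (278,207), with nipples at (236,202) and (318,189). The box and tube lie beside it. I'll zoom in for the slots and fit the rim.

```bash
python3 - <<'E'
from h import *
im=cv2.imread("pics/w1.png");c=im[140:255,215:340]
cv2.imwrite("pics/w1c.png",cv2.resize(c,None,fx=5,fy=5,interpolation=cv2.INTER_CUBIC))
cal=calibration("wrist")
a=atz(ray(cal,(236,202)),.028);b=atz(ray(cal,(318,189)),.028);print(a,b,(a+b)/2,np.degrees(np.arctan2(*(b-a)[1::-1])))
# predicted rim circle for centre guess
for z,r in((.08,.037),(.08,.0235)):
    P=[proj(cal,np.array([.5258+r*np.cos(t),-.3152+r*np.sin(t),z])) for t in np.radians(range(0,360,45))];print(np.round(P,0).tolist())
E
```

```text
[ 0.54581981 -0.36213768  0.028     ] [ 0.49365167 -0.27567248  0.028     ] [ 0.51973574 -0.31890508  0.028     ] 121.10436863545392
[[268.0, 244.0], [294.0, 244.0], [312.0, 227.0], [313.0, 202.0], [295.0, 183.0], [267.0, 184.0], [249.0, 202.0], [249.0, 228.0]]
[[272.0, 234.0], [289.0, 234.0], [301.0, 222.0], [301.0, 206.0], [289.0, 195.0], [272.0, 195.0], [260.0, 207.0], [261.0, 223.0]]
```

View pics/w1c.png

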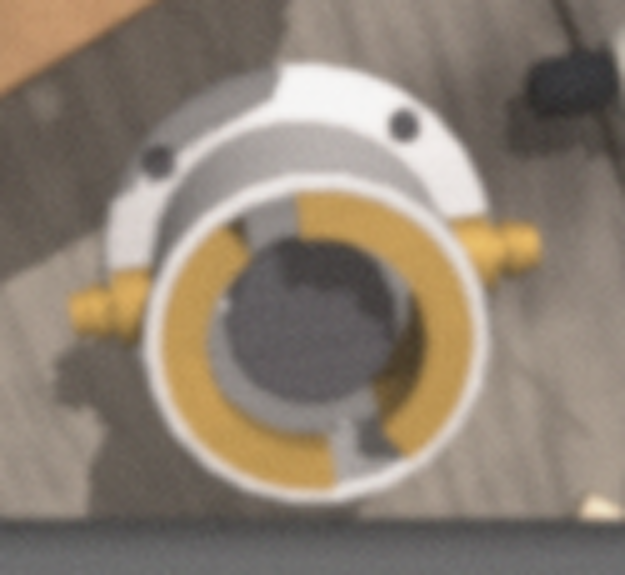

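The ring shows both slots in the crop, at about (270,222) and (365,455). The rim circle is centred at (316,339).

```bash
python3 - <<'E'
from h import *
cal=calibration("wrist")
f=lambda u,v:atz(ray(cal,(215+(u-2)/5,140+(v-2)/5)),.08)
c=f(316,339);print("c",c)
for p in((270,222),(365,455),(245,235),(299,200),(332,485),(402,455)):
    d=f(*p)-c;print(p,np.linalg.norm(d),np.degrees(np.arctan2(d[1],d[0])))
pts=np.array([f(*p)[:2] for p in((142,339),(490,339),(310,173),(316,505))]);print(pts, np.linalg.norm(pts-c[:2],axis=1))
d=f(365,455)-f(270,222);print("slot",np.degrees(np.arctan2(d[1],d[0])))
E
python3 -m handwheel '[{"delta_pos":[0,1,0],"dr":[0,0,0]},{"delta_pos":[0,1,0],"dr":[0,0,0]},{"delta_pos":[0.4,1,0],"dr":[0,0,0]},{"delta_pos":[0.4,1,0],"dr":[0,0,0]},{"delta_pos":[0.4,1,0],"dr":[0,0,0]},{"delta_pos":[0.4,1,0],"dr":[0,0,0]},{"delta_pos":[0.4,1,0],"dr":[0,0,0]},{"delta_pos":[0,0.8,0],"dr":[0,0,0]},{"delta_pos":[0,0,0],"dr":[0,0,0]}]'
python3 - <<'E'
from h import *
import time
cal=calibration("wrist");im=grab_frame("wrist");cv2.imwrite("pics/w2.png",im[:,:,::-1])
for q in("cap_bar","filter_cap","cap_lugs"):
    for k in mark_of("wrist",q)[:2]:
        print(q,np.round(k["location"],1),round(k["conf"],2),atz(ray(cal,k["location"]),{"cap_bar":.05,"filter_cap":0,"cap_lugs":.01}[q]))
E
```

```text
c [ 0.5194589  -0.32130918  0.08      ]
(270, 222) 0.02745404686711509 -136.8350925217199
(365, 455) 0.02852728549421441 44.539548919958854
(245, 235) 0.027388481613871266 -124.4733665609586
(299, 200) 0.03052749654794168 -150.6528503694064
(332, 485) 0.03350853218370577 28.662230907174905
(402, 455) 0.03248349981775488 57.68941841944575
[[ 0.53316975 -0.35567727]
 [ 0.50575056 -0.28694736]
 [ 0.4867163  -0.33635001]
 [ 0.55447158 -0.30666593]] [0.03700207 0.03699532 0.03603199 0.03795144]
slot 43.86540570827867
t: 2.75
eef_pos: [0.5538, -0.1215, 0.2726]
ee_rot: [3.141, 0.0, -2.76]
force: [-0.1, 0.2, 0.2]
width: 0.0874
gripper_force: 0.0
cap_bar [279.2 241.7] 0.89 [ 0.62680653 -0.0618673   0.05      ]
cap_bar [278.9 229.6] 0.25 [ 0.61277032 -0.06816556  0.05      ]
filter_cap [279.9 233.5] 0.92 [ 6.34111723e-01 -5.40332313e-02  5.55111512e-17]
filter_cap [229.2 308.3] 0.58 [ 0.76698605 -0.07696583  0.        ]
cap_lugs [279.9 230.7] 0.79 [ 0.62704344 -0.05778501  0.01      ]
cap_lugs [229.3 306.4] 0.46 [ 0.75742531 -0.07957116  0.01      ]
```

View pics/w2.png

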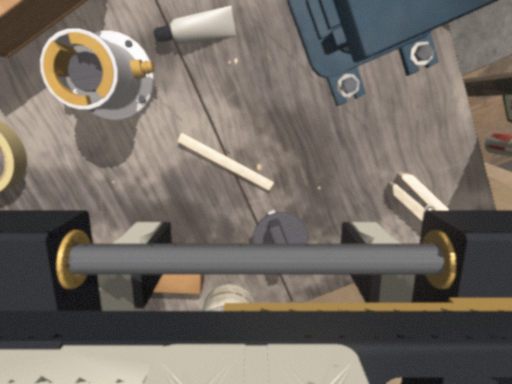

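The cap sits at about (279,230), hidden behind the gripper crossbar. I'll shift forward so it can be seen.

```bash
python3 -m handwheel '[{"delta_pos":[0.8,0.6,0],"dr":[0,0,0]},{"delta_pos":[0.8,0.6,0],"dr":[0,0,0]},{"delta_pos":[0.7,0.6,0],"dr":[0,0,0]},{"delta_pos":[0,0,0],"dr":[0,0,0]},{"delta_pos":[0,0,0],"dr":[0,0,0]}]'
python3 - <<'E'
from h import *
cal=calibration("wrist");im=grab_frame("wrist")
for q in("cap_bar","filter_cap"):
    for k in mark_of("wrist",q)[:2]:
        u=k["location"];print(q,np.round(u,1),round(k["conf"],2),atz(ray(cal,u),{"cap_bar":.05,"filter_cap":0}[q]))
u,v=[int(t) for t in proj(cal,np.array([.627,-.06,.04]))];print(u,v)
x0,y0=u-60,v-60
cv2.imwrite("pics/w3c.png",cv2.resize(im[y0:y0+110,x0:x0+120,::-1],None,fx=5,fy=5,interpolation=cv2.INTER_CUBIC))
E
```

```text
t: 3.45
eef_pos: [0.6227, -0.0694, 0.2719]
ee_rot: [3.141, -0.001, -2.762]
force: [-0.4, 0.1, -1.2]
width: 0.0878
gripper_force: 0.0
cap_bar [259.9 174.7] 0.93 [ 0.62827534 -0.06195761  0.05      ]
filter_cap [263.1 170.8] 0.78 [ 0.63132944 -0.05569143  0.        ]
261 172
```

View pics/w3c.png

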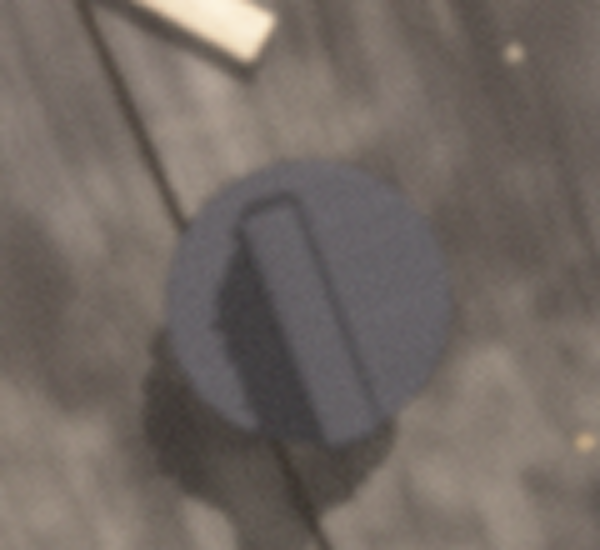

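The cap's flange disc is at about (310,301) in the crop. The bar top runs from (270,206) to (351,427).

```bash
python3 - <<'E'
from h import *
s=get_state();print(s["eef_pos"],s["ee_rot"])
cal=calibration("wrist")
f=lambda u,v,z:atz(ray(cal,(201+(u-2)/5,112+(v-2)/5)),z)
print("flange c",f(310,301,.036),"dia",np.linalg.norm(f(167,301,.036)-f(453,301,.036)))
print("bar c",f(310,316,.065)); d=f(351,427,.065)-f(270,206,.065);print(np.linalg.norm(d),np.degrees(np.arctan2(d[1],d[0])))
for a,b in(((242,213),(325,442)),((297,198),(377,412))):
    e=f(*b,.065)-f(*a,.065);print(np.degrees(np.arctan2(e[1],e[0])))
a=s["ee_rot"][2];print("tool y angle",np.degrees(np.arctan2(-np.cos(a),np.sin(a))), "q6",s["q"][5])
E
```

```text
[ 0.62222277 -0.06970506  0.27274647] [-3.14154420e+00  1.24103284e-05 -2.76198376e+00]
flange c [ 0.62643335 -0.05921889  0.036     ] dia 0.0670038260631097
bar c [ 0.6244111  -0.06063971  0.065     ]
0.0520118129814564 41.74497707978689
41.302766494090626
42.34311967419952
tool y angle 111.74998767711807 q6 -1.3910083282906096
```

```bash
python3 -m handwheel '[{"delta_pos":[0.06,0.17,-1],"dr":[0,0,8]},{"delta_pos":[0.06,0.17,-1],"dr":[0,0,8]},{"delta_pos":[0,0,-1],"dr":[0,0,4]},{"delta_pos":[0,0,-1],"dr":[0,0,0]},{"delta_pos":[0,0,-1],"dr":[0,0,0]},{"delta_pos":[0,0,0],"dr":[0,0,0]},{"delta_pos":[0,0,0],"dr":[0,0,0]}]'
python3 - <<'E'
from h import *
s=get_state();print(s["eef_pos"],s["ee_rot"],s["q"])
im=grab_frame("scene");cal=calibration("top")
grab_frame("top")
for q,z in(("tub_white",0),("sand_block",0)):
    for k in mark_of("top",q)[:2]:print(q,k["conf"],atz(ray(cal,k["location"]),z))
cv2.imwrite("pics/s2.png",cv2.resize(im[200:384,250:450,::-1],None,fx=3,fy=3))
E
```

```text
t: 4.3
eef_pos: [0.6264, -0.0591, 0.1233]
ee_rot: [-3.141, -0.001, -2.412]
force: [1.6, 0.6, 0.8]
width: 0.0876
gripper_force: 0.0
[ 0.62640592 -0.05912621  0.12333409] [-3.14128677e+00 -5.35783095e-04 -2.41201281e+00] [ 2.15973053e-01  3.84151707e-01 -2.48928184e-01  6.56818927e-04
 -9.38032909e-01 -1.05757797e+00]
tub_white 0.66 [ 0.76563676 -0.08077557  0.        ]
sand_block 0.94 [ 0.73876088 -0.1833296   0.        ]
sand_block 0.4 [ 0.56350999 -0.15848532  0.        ]
```

View pics/s2.png

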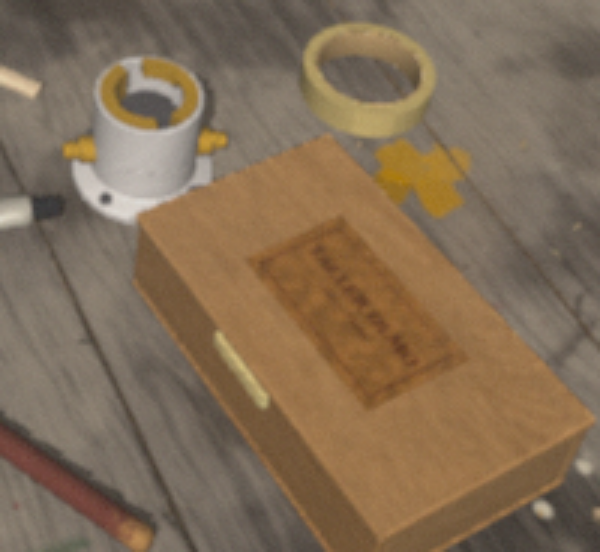

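The box is lower than the housing, about 55 mm, and the tub is well away, so the path is clear. I'll descend and grip.

```bash
python3 -m handwheel '[{"delta_pos":[0,0,-0.8],"dr":[0,0,0]},{"delta_pos":[0,0,-0.7],"dr":[0,0,0]},{"delta_pos":[0,0,-0.6],"dr":[0,0,0]},{"delta_pos":[0,0,0],"dr":[0,0,0]},{"delta_pos":[0,0,0],"dr":[0,0,0]}]' && python3 -m handwheel '[{"delta_pos":[0,0,0],"dr":[0,0,0]},{"delta_pos":[0,0,0],"dr":[0,0,0]},{"delta_pos":[0,0,0],"dr":[0,0,0]},{"delta_pos":[0,0,0],"dr":[0,0,0]},{"delta_pos":[0,0,0],"dr":[0,0,0]},{"delta_pos":[0,0,0],"dr":[0,0,0]},{"delta_pos":[0,0,0],"dr":[0,0,0]},{"delta_pos":[0,0,0],"dr":[0,0,0]}]' 1 40; python3 -c "
from station import *;s=get_state();print(s['eef_pos'],s['ee_rot'],s['force'],s['moment'])"
```

```text
t: 5.0
eef_pos: [0.6271, -0.0584, 0.0607]
ee_rot: [-3.141, 0.001, -2.411]
force: [0.8, -0.5, 0.6]
width: 0.0876
gripper_force: 0.0
t: 5.8
eef_pos: [0.6264, -0.0585, 0.0595]
ee_rot: [3.141, -0.0, -2.412]
force: [-0.0, -0.0, 0.8]
width: 0.0293
gripper_force: 0.0
[ 0.62638255 -0.05845094  0.05947715] [ 3.14148255e+00 -1.64855291e-04 -2.41178673e+00] [-0.00937564 -0.03203803  0.75968114] [-0.00684156  0.02068413 -0.01678663]
```

```bash
python3 -m handwheel '[{"delta_pos":[0,0,0],"dr":[0,0,0]},{"delta_pos":[0,0,0],"dr":[0,0,0]},{"delta_pos":[0,0,0],"dr":[0,0,0]},{"delta_pos":[0,0,0],"dr":[0,0,0]},{"delta_pos":[0,0,0],"dr":[0,0,0]},{"delta_pos":[0,0,0],"dr":[0,0,0]}]' && python3 -m handwheel '[{"delta_pos":[0,0,0.3],"dr":[0,0,0]},{"delta_pos":[0,0,0.8],"dr":[0,0,0]},{"delta_pos":[0,0,1],"dr":[0,0,0]},{"delta_pos":[0,0,1],"dr":[0,0,0]},{"delta_pos":[0,0,0.8],"dr":[0,0,0]},{"delta_pos":[0,0,0],"dr":[0,0,0]},{"delta_pos":[0,0,0],"dr":[0,0,0]}]'; python3 - <<'E'
from h import *
s=get_state();print(s['eef_pos'],s['ee_rot'],s['force'],s['moment'])
cal=calibration("wrist");im=grab_frame("wrist");cv2.imwrite("pics/w4.png",im[:,:,::-1])
E
```

```text
t: 6.4
eef_pos: [0.6263, -0.0584, 0.0594]
ee_rot: [3.141, -0.0, -2.412]
force: [-0.2, -0.7, -2.2]
width: 0.0138
gripper_force: 40.0
t: 7.1
eef_pos: [0.6265, -0.0583, 0.1775]
ee_rot: [-3.141, 0.002, -2.412]
force: [0.2, 0.0, -3.8]
width: 0.0136
gripper_force: 40.0
[ 0.62651301 -0.05831112  0.17753191] [-3.14101970e+00  1.61417558e-03 -2.41191184e+00] [ 0.22555642  0.01877911 -3.83196617] [0.0690727  0.03071429 0.01132715]
```

View pics/w4.png

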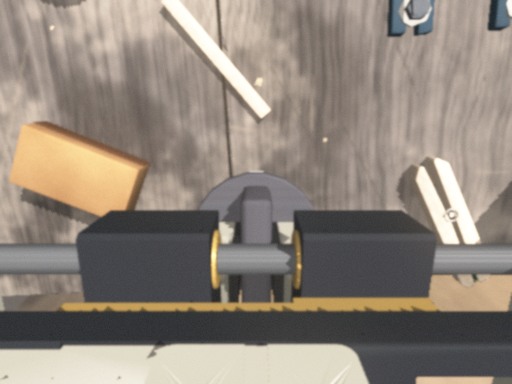

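The cap is held level in the jaws, with the flange edge at (257,171) and the bar end at (257,187). I'll work out its offset along the bar.

```bash
python3 - <<'E'
from h import *
s=get_state();T=s['eef_pos'];cal=calibration("wrist")
a=s["ee_rot"][2];x=np.array([np.cos(a),np.sin(a)]);y=np.array([np.sin(a),-np.cos(a)])
for p,z in(((257,187),.0056),((257,171),-.0234),((199,213),-.0234),((313,213),-.0234)):
    d=atz(ray(cal,p),T[2]+z)[:2]-T[:2];print(p,"along x",d@x,"y",d@y,np.linalg.norm(d))
E
```

```text
(257, 187) along x 0.03328156463665285 y 0.0008109019746171816 0.033291441943480604
(257, 171) along x 0.03450228358538158 y 0.0008955687623897075 0.034513904676438154
(199, 213) along x 0.01217495668075111 y -0.02944295170163032 0.03186090041230319
(313, 213) along x 0.012148207155996975 y 0.030193281554307207 0.03254555558171782
```

```bash
python3 -m handwheel '[{"delta_pos":[-0.4,-0.7,0],"dr":[0,0,1.7]},{"delta_pos":[-0.4,-0.9,0],"dr":[0,0,0]},{"delta_pos":[-0.4,-1,0],"dr":[0,0,0]},{"delta_pos":[-0.4,-1,0],"dr":[0,0,0]},{"delta_pos":[-0.4,-1,0],"dr":[0,0,0]},{"delta_pos":[-0.4,-1,0],"dr":[0,0,0]},{"delta_pos":[-0.4,-1,0],"dr":[0,0,0]},{"delta_pos":[-0.4,-1,0],"dr":[0,0,0]},{"delta_pos":[-0.3,-0.8,0],"dr":[0,0,0]},{"delta_pos":[-0.07,-0.37,0],"dr":[0,0,0]}]' && python3 -m handwheel '[{"delta_pos":[0,0,0],"dr":[0,0,0]},{"delta_pos":[0,0,0],"dr":[0,0,0]},{"delta_pos":[0,0,0],"dr":[0,0,0]}]'; python3 - <<'E'
from h import *
s=get_state();print(s['eef_pos'],s['ee_rot'],s['force'],s['moment'],s['q'][5])
cal=calibration("wrist");im=grab_frame("wrist");cv2.imwrite("pics/w5.png",im[:,:,::-1])
cal2=calibration("scene");u,v=map(int,proj(cal2,np.array([.52,-.32,.09])));print(u,v)
im=grab_frame("scene");cv2.imwrite("pics/s3.png",cv2.resize(im[v-60:v+50,u-70:u+70,::-1],None,fx=5,fy=5,interpolation=cv2.INTER_CUBIC))
E
```

```text
t: 8.15
eef_pos: [0.5175, -0.323, 0.1752]
ee_rot: [3.139, -0.001, -2.384]
force: [0.5, 0.3, -1.7]
width: 0.014
gripper_force: 40.0
t: 8.45
eef_pos: [0.5196, -0.3207, 0.1762]
ee_rot: [3.141, -0.0, -2.381]
force: [-0.4, 0.3, -2.1]
width: 0.014
gripper_force: 40.0
[ 0.51959656 -0.3206707   0.17617707] [ 3.14095735e+00 -1.87075863e-04 -2.38129823e+00] [-0.43601368  0.28805369 -2.14924744] [ 0.03987411  0.0662318  -0.05650082] -0.5768713000292843
299 228
```

View pics/s3.png

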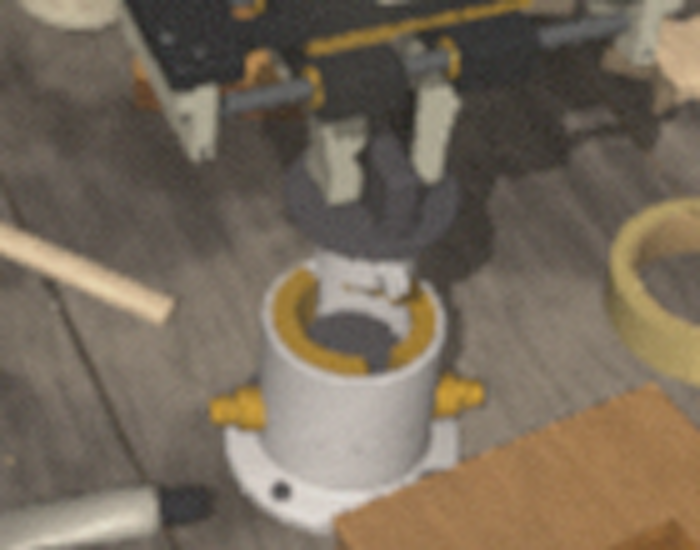

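The cap hangs over the mouth. In this crop the rim centre is at about (354,318) and the flange centre at about (372,200). I'll check these against the projections.

```bash
python3 - <<'E'
from h import *
cal=calibration("scene");c=lambda X:np.round((np.array(proj(cal,np.array(X)))-[229,168])*5+2,1)
print("rim",c([.5195,-.3213,.08]),"foot",c([.5195,-.3213,.005]),"flange",c([.5196,-.3207,.150]))
print(c([.5296,-.3207,.150]),c([.5196,-.3107,.150]))
th=np.radians(range(0,360,3))
for r,z,cc in((.037,.08,(.5195,-.3213)),(.034,.1495,(.5196,-.3207))):
    P=np.array([c([cc[0]+r*np.cos(t),cc[1]+r*np.sin(t),z]) for t in th]);print(P.min(0),P.max(0))
E
```

```text
rim [356.7 326.2] foot [344.2 450.8] flange [368.2 197.5]
[377.5 181.6] [343.9 189.8]
[264.6 261.9] [449.1 394.3]
[279.4 139.9] [457.2 260.3]
```

```bash
python3 -m handwheel '[{"delta_pos":[0.04,0.07,-0.5],"dr":[0,0,0]},{"delta_pos":[0,0,-0.5],"dr":[0,0,0]},{"delta_pos":[0,0,-0.1],"dr":[0,0,0]},{"delta_pos":[0,0,0],"dr":[0,0,0]},{"delta_pos":[0,0,0],"dr":[0,0,0]}]'; python3 -m handwheel '[{"delta_pos":[0,0,-0.07],"dr":[0,0,0]},{"delta_pos":[0,0,-0.07],"dr":[0,0,0]},{"delta_pos":[0,0,0],"dr":[0,0,0]}]'; python3 -c "
from station import *;s=get_state();print(s['eef_pos'],s['ee_rot'],s['force'],s['moment'])"
```

```text
t: 9.05
eef_pos: [0.5211, -0.3194, 0.1443]
ee_rot: [-3.141, 0.0, -2.381]
force: [0.4, -0.0, -1.5]
width: 0.0138
gripper_force: 40.0
t: 9.35
eef_pos: [0.5204, -0.3194, 0.1393]
ee_rot: [3.141, 0.0, -2.382]
force: [-0.3, -0.4, -1.6]
width: 0.0139
gripper_force: 40.0
[ 0.52044025 -0.31940211  0.13930584] [ 3.14149872e+00  7.22465120e-05 -2.38222397e+00] [-0.2792835  -0.43283682 -1.59529223] [ 0.03005987  0.0406657  -0.03824127]
```

```bash
python3 -m handwheel '[{"delta_pos":[0,0,-0.07],"dr":[0,0,0]},{"delta_pos":[0,0,0],"dr":[0,0,0]}]'; python3 -m handwheel '[{"delta_pos":[0,0,-0.07],"dr":[0,0,0]},{"delta_pos":[0,0,0],"dr":[0,0,0]}]';python3 -m handwheel '[{"delta_pos":[0,0,-0.05],"dr":[0,0,0]},{"delta_pos":[0,0,0],"dr":[0,0,0]}]'; python3 -c "
from station import *;s=get_state();print(s['eef_pos'],s['ee_rot'],s['force'],s['moment'])"
```

```text
t: 9.55
eef_pos: [0.5206, -0.3195, 0.1371]
ee_rot: [-3.142, 0.0, -2.382]
force: [0.6, -0.0, -1.9]
width: 0.0137
gripper_force: 40.0
t: 9.75
eef_pos: [0.5211, -0.3196, 0.1361]
ee_rot: [-3.14, 0.0, -2.382]
force: [0.2, 1.5, 4.2]
width: 0.0139
gripper_force: 40.0
t: 9.95
eef_pos: [0.5213, -0.3196, 0.1356]
ee_rot: [-3.139, 0.001, -2.381]
force: [-0.2, 3.2, 10.0]
width: 0.0137
gripper_force: 40.0
[ 0.5213449  -0.31961475  0.13557459] [-3.13942423e+00  7.05055570e-04 -2.38137103e+00] [-0.18616741  3.18498947 10.04990291] [ 1.35445899  0.7961293  -0.07332981]
```

```bash
cat > st.py <<'E'
from station import *
import numpy as np
s=get_state();print(np.round(s['eef_pos']*1000,2),np.round(s['ee_rot'],4),np.round(s['force'],1),np.round(s['moment'],2))
E
Z='python3 st.py'
python3 -m handwheel '[{"delta_pos":[0,0.04,0],"dr":[0,0,0]},{"delta_pos":[0,0,0],"dr":[0,0,0]}]' >/dev/null; $Z
python3 -m handwheel '[{"delta_pos":[0,0.04,0],"dr":[0,0,0]},{"delta_pos":[0,0,0],"dr":[0,0,0]}]' >/dev/null; $Z
python3 -m handwheel '[{"delta_pos":[0.04,0,0],"dr":[0,0,0]},{"delta_pos":[0,0,0],"dr":[0,0,0]}]' >/dev/null; $Z
```

```text
[ 521.3  -318.31  134.29] [-3.1399e+00  1.1000e-03 -2.3819e+00] [ 2.6  0.2 -1.3] [ 0.18 -0.73 -0.01]
[ 521.08 -317.05  133.64] [-3.1408e+00  5.0000e-04 -2.3819e+00] [ 2.7  0.1 -1.1] [-0.03 -0.97  0.03]
[ 521.37 -316.9   133.19] [ 3.1404e+00 -6.0000e-04 -2.3822e+00] [-0.1  0.2 -1.9] [ 0.08 -0.21 -0.03]
```

```bash
for i in 1; do python3 -m handwheel '[{"delta_pos":[0,0,-0.05],"dr":[0,0,0]},{"delta_pos":[0,0,0],"dr":[0,0,0]}]' >/dev/null; python3 st.py; python3 -m handwheel '[{"delta_pos":[0,0,-0.05],"dr":[0,0,0]},{"delta_pos":[0,0,0],"dr":[0,0,0]}]' >/dev/null; python3 st.py;  done
```

```text
[ 521.66 -317.09  131.81] [ 3.1414e+00 -1.0000e-04 -2.3821e+00] [ 1.9 -0.5 -2.4] [-0.45 -0.52 -0.02]
[ 521.79 -317.19  130.45] [-3.1415e+00 -1.0000e-04 -2.3821e+00] [ 1.9  0.  -2.3] [-0.51 -0.45  0.04]
```

```bash
python3 -m handwheel '[{"delta_pos":[0.02,0,-0.06],"dr":[0,0,0]},{"delta_pos":[0,0,0],"dr":[0,0,0]}]' >/dev/null; python3 st.py; python3 -m handwheel '[{"delta_pos":[0,0,-0.06],"dr":[0,0,0]},{"delta_pos":[0,0,0],"dr":[0,0,0]}]' >/dev/null; python3 st.py;python3 -m handwheel '[{"delta_pos":[0,0,-0.06],"dr":[0,0,0]},{"delta_pos":[0,0,0],"dr":[0,0,0]}]' >/dev/null; python3 st.py
```

```text
[ 522.25 -316.99  128.55] [ 3.1412e+00 -2.0000e-04 -2.3821e+00] [-0.2 -1.3 -2. ] [-0.34 -0.34 -0.01]
[ 522.29 -317.01  126.81] [ 3.1414e+00 -1.0000e-04 -2.3820e+00] [ 0.6 -1.6 -1.6] [-0.37 -0.34  0.02]
[ 522.31 -317.01  125.04] [ 3.1415e+00 -1.0000e-04 -2.3820e+00] [ 2.2 -1.5 -1.8] [-0.36 -0.32 -0.04]
```

```bash
python3 -m handwheel '[{"delta_pos":[0.02,-0.02,-0.1],"dr":[0,0,0]},{"delta_pos":[0,0,0],"dr":[0,0,0]}]' >/dev/null; python3 st.py; python3 -m handwheel '[{"delta_pos":[0,0,-0.1],"dr":[0,0,0]},{"delta_pos":[0,0,0],"dr":[0,0,0]}]' >/dev/null; python3 st.py;python3 -m handwheel '[{"delta_pos":[0,0,-0.1],"dr":[0,0,0]},{"delta_pos":[0,0,0],"dr":[0,0,0]}]' >/dev/null; python3 st.py
```

```text
[ 522.83 -317.51  122.16] [ 3.1411e+00 -1.0000e-04 -2.3821e+00] [-0.6  3.   2.5] [0.69 0.38 0.05]
[ 522.88 -317.58  119.44] [ 3.1416e+00 -1.0000e-04 -2.3819e+00] [-3.1  2.5  6.4] [ 1.06  0.76 -0.03]
[ 522.92 -317.61  116.84] [-3.1414e+00 -1.0000e-04 -2.3818e+00] [-2.7  3.  10.2] [1.32 1.09 0.07]
```

```bash
python3 -m handwheel '[{"delta_pos":[-0.01,0.01,-0.09],"dr":[0,0,0]},{"delta_pos":[0,0,0],"dr":[0,0,0]},{"delta_pos":[0,0,0],"dr":[0,0,0]}]' >/dev/null; python3 st.py; python3 -m handwheel '[{"delta_pos":[0,0,0],"dr":[0,0,-4]},{"delta_pos":[0,0,0],"dr":[0,0,-4]},{"delta_pos":[0,0,0],"dr":[0,0,0]}]' >/dev/null; python3 st.py
```

```text
[ 522.92 -317.57  114.93] [-3.1404e+00  1.0000e-04 -2.3815e+00] [-3.3  3.3 11.6] [ 1.19  1.22 -0.01]
[ 523.5  -318.01  115.28] [-3.1390e+00  8.0000e-04 -2.5234e+00] [-1.7  1.  11.5] [ 0.38  0.78 -0.02]
```

```bash
python3 -m handwheel '[{"delta_pos":[0,0,-0.02],"dr":[0,0,-5]},{"delta_pos":[0,0,0],"dr":[0,0,-5]},{"delta_pos":[0,0,0],"dr":[0,0,-5]},{"delta_pos":[0,0,0],"dr":[0,0,-5]},{"delta_pos":[0,0,0],"dr":[0,0,0]}]' >/dev/null; python3 st.py;  python3 -m handwheel '[{"delta_pos":[0,0,0],"dr":[0,0,-5]},{"delta_pos":[0,0,0],"dr":[0,0,-5]},{"delta_pos":[0,0,0],"dr":[0,0,-5]},{"delta_pos":[0,0,0],"dr":[0,0,-5]},{"delta_pos":[0,0,0],"dr":[0,0,0]}]' >/dev/null; python3 st.py
```

```text
[ 523.91 -318.3   114.97] [-3.1387e+00  2.4000e-03 -2.8730e+00] [-1.1 -0.6 10.6] [ 0.06  0.54 -0.07]
[ 523.97 -318.34  115.  ] [-3.1396  0.0033  3.0612] [-0.2 -0.9 11.8] [-0.05  0.5  -0.02]
```

```bash
python3 -m handwheel '[{"delta_pos":[0,0,0],"dr":[0,0,-5]},{"delta_pos":[0,0,0],"dr":[0,0,-5]},{"delta_pos":[0,0,0],"dr":[0,0,-5]},{"delta_pos":[0,0,0],"dr":[0,0,-5]},{"delta_pos":[0,0,0],"dr":[0,0,-5]},{"delta_pos":[0,0,0],"dr":[0,0,-5]},{"delta_pos":[0,0,0],"dr":[0,0,0]}]' >/dev/null; python3 st.py;  python3 -m handwheel '[{"delta_pos":[0,0,0],"dr":[0,0,-4]},{"delta_pos":[0,0,0],"dr":[0,0,-4]},{"delta_pos":[0,0,0],"dr":[0,0,-3]},{"delta_pos":[0,0,0],"dr":[0,0,0]},{"delta_pos":[0,0,0],"dr":[0,0,0]}]' >/dev/null; python3 st.py
```

```text
[ 524.03 -318.33  115.01] [3.1415 0.004  2.5375] [-0.5 -1.  11.2] [-0.04  0.39 -0.02]
[ 524.07 -318.31  115.04] [3.1407 0.0039 2.3484] [-0.6  0.1 12.1] [-0.09  0.42 -0.07]
```

```bash
python3 -m handwheel '[{"delta_pos":[0,0,0.07],"dr":[0,0,0]},{"delta_pos":[0,0,0],"dr":[0,0,0]}]' >/dev/null; python3 st.py; python3 -m handwheel '[{"delta_pos":[0,0,0.07],"dr":[0,0,0]},{"delta_pos":[0,0,0],"dr":[0,0,0]}]' >/dev/null; python3 st.py;python3 -m handwheel '[{"delta_pos":[0,0,0.06],"dr":[0,0,0]},{"delta_pos":[0,0,0],"dr":[0,0,0]}]' >/dev/null; python3 st.py
```

```text
[ 524.01 -318.28  117.05] [3.1407 0.0038 2.3485] [-0.3 -0.4  8.2] [-0.28  0.17 -0.09]
[ 523.98 -318.21  118.85] [3.1407 0.0036 2.3484] [-0.2 -2.4  6.8] [-0.59 -0.12 -0.02]
[ 523.9  -318.15  120.04] [3.1407 0.0032 2.3482] [ 1.2 -2.5  6.1] [-1.01 -0.6   0.03]
```

```bash
python3 -m handwheel '[{"delta_pos":[0,0,0.05],"dr":[0,0,0]},{"delta_pos":[0,0,0],"dr":[0,0,0]}]' >/dev/null; python3 st.py;python3 -m handwheel '[{"delta_pos":[0,0,0.04],"dr":[0,0,0]},{"delta_pos":[0,0,0],"dr":[0,0,0]}]' >/dev/null; python3 st.py
```

```text
[ 523.86 -318.09  120.28] [3.1408e+00 2.4000e-03 2.3479e+00] [ 5.1 -5.  -3.2] [-2.11 -1.79 -0.03]
[ 523.84 -318.1   120.39] [3.1409e+00 1.9000e-03 2.3475e+00] [  6.7  -8.5 -10.2] [-3.08 -2.77  0.02]
```

```bash
python3 -m handwheel '[{"delta_pos":[0,0,-0.04],"dr":[0,0,0]},{"delta_pos":[0,0,0],"dr":[0,0,0]}]' >/dev/null; python3 st.py; python3 -m handwheel '[{"delta_pos":[0,0,0],"dr":[0,0,0]},{"delta_pos":[0,0,0],"dr":[0,0,0]},{"delta_pos":[0,0,0],"dr":[0,0,0]},{"delta_pos":[0,0,0],"dr":[0,0,0]},{"delta_pos":[0,0,0],"dr":[0,0,0]}]' 0 && python3 -m handwheel '[{"delta_pos":[0,0,0.3],"dr":[0,0,0]},{"delta_pos":[0,0,0.6],"dr":[0,0,0]},{"delta_pos":[0,0,1],"dr":[0,0,0]},{"delta_pos":[0,0,1],"dr":[0,0,0]},{"delta_pos":[0,0,0.6],"dr":[0,0,0]},{"delta_pos":[0,0,0],"dr":[0,0,0]},{"delta_pos":[0,0,0],"dr":[0,0,0]}]'
python3 - <<'E'
from h import *
cal2=calibration("scene");u,v=map(int,proj(cal2,np.array([.52,-.32,.09])))
im=grab_frame("scene");cv2.imwrite("pics/s4.png",cv2.resize(im[v-60:v+50,u-70:u+70,::-1],None,fx=5,fy=5,interpolation=cv2.INTER_CUBIC))
E
```

```text
[ 523.78 -318.01  120.27] [3.1410e+00 2.0000e-03 2.3479e+00] [ 5.2 -5.7 -2.6] [-2.14 -1.81  0.03]
t: 16.65
eef_pos: [0.5224, -0.3172, 0.1204]
ee_rot: [-3.141, -0.0, 2.348]
force: [0.2, -0.1, -0.4]
width: 0.0428
gripper_force: 0.0
t: 17.35
eef_pos: [0.5227, -0.3172, 0.2262]
ee_rot: [3.141, 0.001, 2.348]
force: [0.3, 0.2, -0.0]
width: 0.044
gripper_force: 0.0
```

View pics/s4.png

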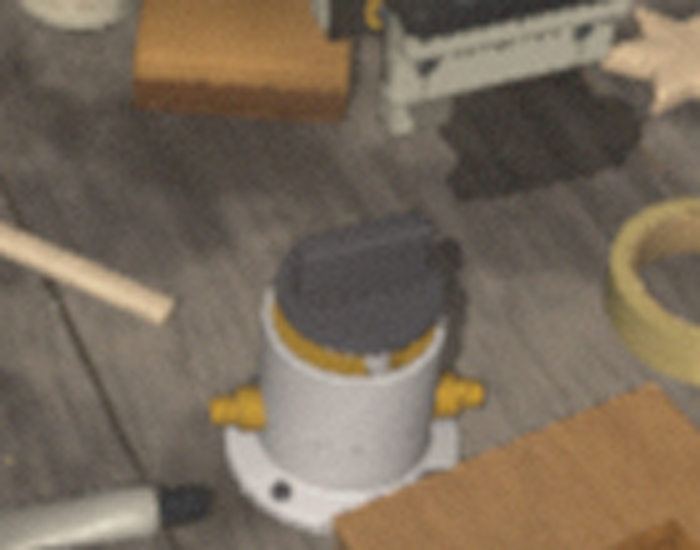

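The cap is seated on the housing at about (365,285), with the bar turned a quarter turn from the slot. The gripper is clear and everything else lies where it was.

```bash
python3 -c "
from station import *;print(job_done())"
```

```text
the job is handed in; nothing more can be done
None
```

The cap is pushed in, turned about 89 degrees clockwise, lifted by the spring into the lock notches and released; I handed the job in at about 17 s, but no verdict came back.

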